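# Turn the sharpening stone over in its holder

### The arm

A 6-joint arm with a two-finger parallel gripper is mounted at the origin on a cart in front of the work surface, level with it; the furniture and walls round the work are solid. World frame = base frame: x ahead of the robot, y to its left, z up, the work surface at z = 0. Lengths are in m, angles in degrees, forces in N, time in s.
With the tool pointing down it reaches from about 0.25 to 0.8 m from the base axis. Payload 8.5 kg.
Tool frame: the origin (TCP) lies on the centre line of the jaws, within the pads' length; the fingertips stand r.tips_ahead ahead of it and the grasp point (between the pads) lies 2 mm behind it (r.tips_ahead is the distance from the TCP to the fingertips, in m); z points along the fingers, y is the line along which they close (so a half turn about z gives the same grasp; the last joint's range is limited). The gripper opens to 85 mm and grips with 20 to 120 N. Pads are 22 mm wide; open, the fingers measure 114 mm over their backs; the gripper's body (76 mm by 85 mm) begins 54 mm behind the grasp point. The pads swing forward as they close: fully open they stand 13 mm farther back than shut.
Start: joints at [-71.505, 13.648, -0.773, 75.585, 0, 90], TCP at [0.167, -0.498, 0.248] pointing down, gripper open.
Joint ranges: [-152.45, 152.45], [-59.26, 108.67], [-65.41, 83.53], [-104.44, 129.93], [-82.83, 76.93], [-180, 180]. Speed limits (degrees/s): [127.2, 127.2, 159.86, 180, 180, 180].

### API

Orientations are given as a 3x3 rotation matrix whose columns are the frame's x, y, z axes.
In Python, from workcell import r gives the robot as it stands.
- The arm moves only by the tool step_arm, never from a script. Its argument "targets" is a list of rows, each an object with "claw": the opening, from 0 (shut) to 1 (fully open); "xyz": the shift along the tool's x, y, z in m, a list of three; "spin": the turn about the tool's z in rad. In form: [{"claw": claw, "xyz": [x, y, z], "spin": spin}, ...]. A call has 1 to 8 rows; each row is the pose to reach, as a shift and turn from the pose commanded when the call began, along the tool's axes at that moment; what a row does not reach only later rows make up. A row lasts 1/8 s, in which the tool goes at most 62.5 mm and 10.7 degrees, less where a joint would pass 70% of its speed; a pose out of reach is approached as far as the arm can. A call with a gripper value outside its range is refused whole. The fingers move at their own pace and stop on an object; "force" is the grip in N (left out, the last holds). Time passes only in rows, so rows that repeat a pose let the fingers close. It gives the time, the measured TCP pose, the force, the opening and the grip force at its end, in the units of the state.
- r.get_state(): the state, without advancing time (a new reading comes with each control period).
- r.get_image(name): name is "scene" or "top" or "wrist"; returns a dict with "color" (420x560x3 uint8, red, green, blue), "depth" (420x560 float32, m along the optical axis (not along the pixel's ray), 0 where there is no reading), "fovy" (degrees; the focal length in pixels is half the picture's height over the tangent of half this angle, whatever the lens; pixels are square), "cx", "cy" (the principal point, pixels), "T" (4x4, takes a point from camera to world coordinates). Camera axes: x right, y down, z forward; pixel columns grow to the right and rows downward; lengths in m; the calibration is good to about 2 mm. A picture is of the moment at which its call begins.
- r.job_done(): hands the job in; it is judged then, once.
Trained networks look in a picture, given as the dict that the camera call returned (one of the last four; its "shot" number tells which), for a name from the list of things; names that differ only in an ending like _2 or _b are one class to them, and where a whole thing is asked for, a point or a joint stands for the part that bears it (a point fixed in the world has none). Each returns a list of dicts, best first, with "confidence" (0 to 1); they miss things now and then, are a little off and sometimes report something else, mostly with a low value. They report only what shows in the picture. A call takes as long as a camera call. They do not tell look-alikes from the thing itself.
- r.find_in(thing, picture): "extent" ([left, top, right, bottom] in pixels, round what is visible of it).
- r.masks_of(thing, picture): "region" (420x560 bool, what is visible of it) and "extent" ([left, top, right, bottom] in pixels, round what is visible of it).
The state is a dict: "t": time; "q": joint angles; "dq": joint speeds; "joint_torque": joint torques, N m; "tcp_pos": TCP position; "orientation": TCP orientation; "wrist_force": force on the tool from outside, world axes, zero at the start; "ft_torque": the same for the moment, N m; "grip_width": finger opening in m; "gripper_force": force on a finger pad.
Only numpy, scipy, OpenCV 4.12 (cv2) and the standard library are available. Lean on these libraries where they do the work, as an engineer would, in place of code of your own. Each camera call takes 0.05 s, during which the arm holds its last target. There are 200 camera calls.

### The job

Turn the sharpening stone over in its holder so that the face that is now underneath comes to the top: slide the jaw back, turn the stone over, lay it back flat and square on the bed between the jaws, and slide the jaw home so that it clamps the stone against the fixed jaw. Set the stone down gently, never letting it fall or topple, leave the mug, the pepper mill and the egg timer as they stand, and let go of everything at the end.

Things in the scene. Friction and masses are not known exactly. Their poses are not given: they have to be found in the camera images.
- holder: Steel stone holder, fixed. Origin on the worktop under the bed's middle; y along it, x across, z up. Low rail 40 wide, 20 high, y -120 to 170 mm. Bed 36 wide, y -60 to 60, its top 40 above the worktop. Fixed jaw at the -y end: 44 wide, 18 thick, inner face at y -60, top at 54. Cross feet 90 wide, 16 high, 22 long at y -105 and 155.
- jaw (a joint): Sliding jaw, m: its inner face is at holder y = 60 mm + value (space between jaws 120 mm + value). Grows as it slides away from the stone (+y), to 0.050; without a stone it shuts to -0.012. Block 44 wide, 16 thick, top 54 above the worktop. Slides stiffly (about 3 N), stays where left. Starts up to 6 mm loose; home on the stone it reads 0.
- jaw_tab (a point): Middle of the upright black thumb tab that moves the sliding jaw, 48 mm above the worktop and 63 mm outward (+y) of the jaw's inner face. Tab 30 wide across the holder (x), 14 thick along it (y), top 60 above the worktop; it stands on a strip whose top is 24 above the worktop. Axes as the holder's.
- stone_center (a point): Centre of the loose two-layer stone, 50 wide (x), 120 long (y), 28 thick (z), 0.28 to 0.46 kg. z points out of the coarse face (layer 18 thick), up at the start, down when turned over. y is its length, at the start along the holder's +y; either way round is good. Lying on the bed its centre is 54 above the worktop. It overhangs bed and jaws at its long sides, and can stand on an end.
- mug_center (a point): Bystander: blue and white mug, 85 across, 98 high, standing to the right of the holder; the point is half-way up. Leave it alone.
- mill_center (a point): Bystander: wooden pepper mill, 58 across, 165 high, standing at the left behind the holder; the point is half-way up. Leave it alone.
- timer_center (a point): Bystander: white egg timer, 63 across, 48 high, standing at the right in front; the point is half-way up. Leave it alone.
Not all that is in view belongs to the job. Of the things that look like the part that bears stone_center, the smaller one is meant.

How it is judged (in metres and radians):
On the way, in this order (a step that is already met when the one before it is completed fails the run):
1. the jaw has been slid back more than 8 mm (value of joint jaw above 0.008 m), for 0.1 s.
2. the stone is up on end or on edge (angle between stone_center's own z axis and vertical between 1.2 and 1.95 rad), for 0.1 s.
3. the stone lies turned over, flat on the bed (angle between stone_center's own z axis and vertical above 3.04 rad and z of stone_center in the frame of holder between 0.05 and 0.058 m), for 0.2 s.
At the end, for the whole second after the job is handed in: Stone at rest, turned over (z axis down within 5.8 degrees), flat on the bed (centre 50 to 58 mm up), within 10 mm of the bed's middle across and 6 mm along the holder, square to it within 0.08 rad; the sliding jaw home on it (reads under 3 mm) (all of step 3 and x of stone_center in the frame of holder between -0.01 and 0.01 m and y of stone_center in the frame of holder between -0.006 and 0.006 m and angle between the y axis of stone_center and the y axis of holder, either way round below 0.08 rad and value of joint jaw below 0.003 m and linear speed of stone below 0.02 m/s); the robot touches nothing.
It fails at once if the stone falls or topples freely (let go and faster than 0.6 m/s or 9 rad/s) (contact force between the fingers and stone below 0.1 N and (linear speed of stone above 0.6 m/s or angular speed of stone above 9 rad/s)).
It fails at once if the mug is moved more than 20 mm (distance of mug_center from where it was at the start of the episode above 0.02 m).
It fails at once if the pepper mill is moved more than 20 mm (distance of mill_center from where it was at the start of the episode above 0.02 m).
It fails at once if the egg timer is moved more than 20 mm (distance of timer_center from where it was at the start of the episode above 0.02 m).
It also fails if it takes over 64 s, if anything falls off the work surface, if the arm or the gripper's body presses on something with over 40 N, if the wrist force passes 120 N, or if a joint passes its speed limit or range.

## Working session

There is one attempt and no reset: what is moved stays moved. The work goes in short steps, Python scripts to look and compute and a tool call to move; the robot and the scene stay as the last step left them, time stands still between calls to the robot, and variables do not carry over. Pictures are saved under pics/ and viewed, at most 10 in all, crops included, and the job is handed in when it is done.

Besides the shell and the picture viewer there is one more tool, called after ">>>" as a command line: name --argument value ..., lists and objects as JSON in quotes. step_arm: Moves the arm, as the interface text tells. Its arguments: {"type":"object","properties":{"targets":{"type":"array","items":{"type":"object","properties":{"claw":{"type":"number"},"xyz":{"type":"array","items":{"type":"number"}},"spin":{"type":"number"}}}},"force":{"type":"number"}},"required":["targets"]}

```bash
mkdir -p pics; ls; cat > h.py <<'E'
import numpy as np, cv2
from workcell import r
def pts(im,mask=None):
    d=im["depth"];H,W=d.shape;f=H/2/np.tan(np.radians(im["fovy"])/2)
    v,u=np.mgrid[:H,:W]
    P=np.stack([(u-im["cx"])/f*d,(v-im["cy"])/f*d,d],-1)
    P=P@im["T"][:3,:3].T+im["T"][:3,3]
    return P
def save(n,c): cv2.imwrite("pics/"+n,cv2.cvtColor(c,cv2.COLOR_RGB2BGR))
E
python3 - <<'E'
from h import *
s=r.get_state();print(s["t"],s["tcp_pos"],s["orientation"],r.tips_ahead,s["grip_width"])
a=r.get_image("scene");b=r.get_image("top")
save("a.png",a["color"]);save("b.png",b["color"])
for n,im in (("scene",a),("top",b)):
    P=pts(im)
    for t in ["holder","jaw","jaw_tab","stone_center","mug_center","mill_center","timer_center"]:
        for m in r.masks_of(t,im)[:3]:
            M=m["region"]&(im["depth"]>0);Q=P[M]
            print(n,t,round(m["confidence"],2),m["extent"],np.round(np.median(Q,0),3),np.round(np.percentile(Q,2,0),3),np.round(np.percentile(Q,98,0),3))
E
```

```text
pics
0.0 [ 0.16639455 -0.49754822  0.24767539] [[ 9.48364769e-01  3.17181405e-01 -4.69793163e-04]
 [ 3.17181752e-01 -9.48363835e-01  1.33145532e-03]
 [-2.32219762e-05 -1.41171514e-03 -9.99999003e-01]] 0.017 0.08525180827331329
scene jaw 0.69 [338.6, 283.1, 363.4, 312.7] [ 0.414 -0.513  0.038] [ 0.397 -0.532  0.003] [ 0.451 -0.479  0.05 ]
scene stone_center 0.78 [285.3, 238.2, 334.0, 276.8] [ 0.447 -0.316  0.038] [ 0.378 -0.357  0.004] [ 0.541 -0.255  0.042]
scene mug_center 0.57 [365.6, 237.3, 405.0, 278.7] [ 0.564 -0.47   0.07 ] [ 0.538 -0.526  0.008] [ 0.618 -0.417  0.099]
scene mill_center 0.73 [230.9, 150.0, 245.3, 185.4] [0.599 0.284 0.059] [ 0.129 -0.484  0.002] [0.62  0.349 0.425]
scene timer_center 0.98 [339.4, 282.2, 364.0, 312.7] [ 0.413 -0.514  0.038] [ 0.397 -0.532  0.004] [ 0.444 -0.483  0.05 ]
top holder 0.96 [198.5, 177.4, 295.9, 226.2] [0.523 0.042 0.021] [ 0.457 -0.163 -0.001] [0.584 0.121 0.061]
top jaw 0.63 [199.8, 176.8, 296.4, 224.7] [0.522 0.037 0.021] [ 0.456 -0.16   0.   ] [0.584 0.119 0.061]
top jaw 0.56 [211.6, 186.9, 232.7, 202.8] [0.535 0.049 0.041] [0.511 0.018 0.019] [0.551 0.081 0.063]
top jaw_tab 0.76 [211.9, 185.2, 236.4, 207.6] [0.535 0.053 0.029] [0.511 0.016 0.018] [0.555 0.084 0.063]
top stone_center 0.9 [321.0, 193.2, 357.6, 248.6] [ 0.461 -0.298  0.039] [ 0.386 -0.349  0.001] [ 0.539 -0.248  0.044]
top stone_center 0.72 [235.4, 189.1, 277.3, 212.8] [ 0.516 -0.045  0.068] [ 0.484 -0.102  0.06 ] [0.546 0.011 0.072]
top mug_center 0.72 [376.6, 165.9, 417.1, 191.8] [ 0.579 -0.456  0.07 ] [ 0.542 -0.521  0.   ] [ 0.618 -0.413  0.1  ]
top mill_center 0.96 [124.7, 152.9, 154.6, 178.4] [0.613 0.282 0.117] [0.595 0.269 0.011] [0.638 0.31  0.162]
top timer_center 0.79 [389.2, 223.1, 414.9, 241.5] [ 0.43  -0.491  0.046] [ 0.403 -0.518  0.014] [ 0.455 -0.47   0.052]
```

View pics/b.png

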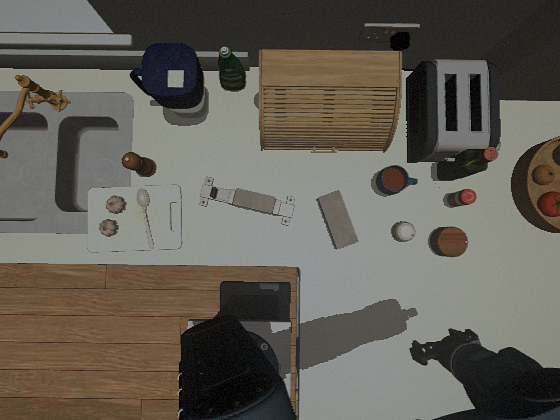

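View pics/a.png

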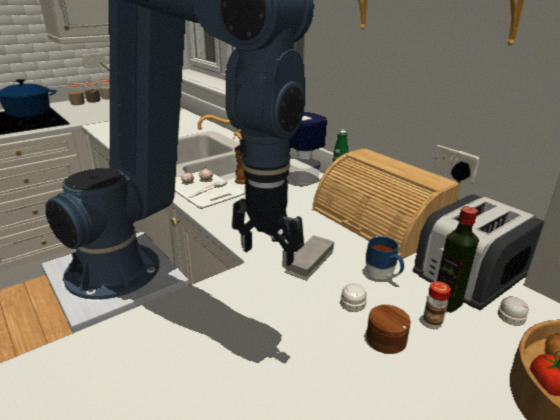

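```bash
python3 - <<'E'
from h import *
b=r.get_image("top");P=pts(b);d=b["depth"]>0
x,y,z=P[...,0],P[...,1],P[...,2]
def rect(m):
    c,s,a=cv2.minAreaRect((P[m][:,:2]*1000).astype(np.float32)); return np.round(c,1),np.round(s,1),round(a,1),m.sum(),np.round(np.median(z[m]),4)
box=d&(x>.44)&(x<.6)&(y>-.19)&(y<.14)
print("stone",rect(box&(z>.064)&(z<.075)))
print("tab",rect(box&(z>.055)&(z<.063)&(y>.02)))
print("rail/all",rect(box&(z>.016)))
print("fixed jaw",rect(box&(z>.048)&(z<.058)&(y<-.09)))
E
```

```text
stone (array([523., -11.]), array([189.3,  50. ]), 77.4, np.int64(664), np.float64(0.0681))
tab (array([536.3,  50.4]), array([68.2, 41.1]), 74.2, np.int64(68), np.float64(0.0588))
rail/all (array([518.5, -20.5]), array([288.4,  87.4]), 77.3, np.int64(1504), np.float64(0.0573))
fixed jaw (array([ 498.4, -111.6]), array([18.1, 43.4]), 76.9, np.int64(85), np.float64(0.0535))
```

The top view shows the holder at about (245,202) with the stone in it and the tab at its left end (220,192). The larger grey block at (337,219) is the look-alike. The mug is at (395,178), the timer at (402,232) and the mill at (138,165). In the scene view, the holder is hidden behind the arm. The measured sizes agree with the given ones (50 mm wide, top at 68, jaw 18x43), so the holder origin is about (0.5135,-0.0447) and its y axis is at 77.2°.

>>> step_arm --targets '[{"claw": 0, "xyz": [0.524, -0.404, 0.0], "spin": -1.02}, {"claw": 0, "xyz": [0.524, -0.404, 0.0], "spin": -1.02}, {"claw": 0, "xyz": [0.524, -0.404, 0.0], "spin": -1.02}, {"claw": 0, "xyz": [0.524, -0.404, 0.0], "spin": -1.02}, {"claw": 0, "xyz": [0.524, -0.404, 0.0], "spin": -1.02}, {"claw": 0, "xyz": [0.524, -0.404, 0.0], "spin": -1.02}, {"claw": 0, "xyz": [0.524, -0.404, 0.0], "spin": -1.02}, {"claw": 0, "xyz": [0.524, -0.404, 0.0], "spin": -1.02}]' --force 20

```text
t: 1.85
tcp_pos: [0.4462, -0.0808, 0.2486]
orientation: [[0.226, 0.974, 0.001], [0.974, -0.226, -0.0], [-0.0, 0.001, -1.0]]
wrist_force: [1.5, -1.5, 0.8]
grip_width: -0.0003
gripper_force: 0.0
```

```bash
cat >> h.py <<'E'
O=np.array([.5135,-.0447]);A=np.radians(77.2)
EY=np.array([np.cos(A),np.sin(A)]);EX=np.array([EY[1],-EY[0]])
def st():
    s=r.get_state();p=s["tcp_pos"];R=s["orientation"];h=[(p[:2]-O)@EX,(p[:2]-O)@EY,p[2]]
    ang=np.degrees(np.arctan2(R[1,1],R[0,1]))
    print("t",round(s["t"],2),"hold-frame TCP mm",np.round(np.array(h)*1e3,1),"tool y yaw rel holder x",round(ang-(np.degrees(A)-90),2),"q",np.round(s["q"],1),"F",np.round(s["wrist_force"],1),"w",round(s["grip_width"]*1e3,1),"gf",np.round(s["gripper_force"],1))
    return s,np.array(h)
def go(x,y,z):
    s,h=st();d=np.array([x,y,z])/1e3-h
    w=np.r_[EX*d[0]+EY*d[1],d[2]]
    print("tool shift",np.round(s["orientation"].T@w,4))
E
python3 -c "
from h import *
go(0,99,200)"
```

```text
t 1.85 hold-frame TCP mm [-57.7 -50.1 248.6] tool y yaw rel holder x -0.26 q [-10.3   6.6  -9.6  73.7  -0.   92.8] F [ 1.5 -1.5  0.8] w -0.3 gf 0.0
tool shift [0.1494 0.057  0.0487]
```

>>> step_arm --targets '[{"claw": 0, "xyz": [0.1, 0.057, 0.0], "spin": 0}, {"claw": 0, "xyz": [0.1, 0.057, 0.0], "spin": 0}, {"claw": 0, "xyz": [0.1, 0.057, 0.0], "spin": 0}, {"claw": 0, "xyz": [0.1, 0.057, 0.0], "spin": 0}]'

```text
t: 2.35
tcp_pos: [0.5229, 0.0018, 0.248]
orientation: [[0.225, 0.974, -0.001], [0.974, -0.225, -0.0], [-0.0, -0.001, -1.0]]
wrist_force: [-0.1, -0.3, -0.4]
grip_width: -0.0002
gripper_force: 0.0
```

```bash
cat > look.py <<'E'
from h import *
import sys
st()
im=r.get_image("wrist");save(sys.argv[1],im["color"]);P=pts(im);d=im["depth"]>0
X=(P[...,:2]-O)@EX*1e3;Y=(P[...,:2]-O)@EY*1e3;Z=P[...,2]*1e3
def rect(n,m):
    m=cv2.morphologyEx((m&d).astype(np.uint8),cv2.MORPH_OPEN,np.ones((3,3)))>0
    if m.sum()<20: print(n,"none");return
    Q=np.stack([X[m],Y[m]],-1).astype(np.float32);c,s,a=cv2.minAreaRect(Q)
    print(n,np.round(c,1),np.round(s,1),round(a,1),"z",np.round(np.median(Z[m]),1),"y range",np.round(np.percentile(Q[:,1],[1,99]),1),"x range",np.round(np.percentile(Q[:,0],[1,99]),1),m.sum())
b=abs(X)<60
rect("stone",b&(Z>62)&(Z<75)&(abs(Y)<100))
rect("tab",b&(Z>56.5)&(Z<63)&(Y>95))
rect("jawblock",b&(Z>50)&(Z<56)&(Y>55)&(Y<135))
rect("fixed",b&(Z>50)&(Z<57)&(Y<-50)&(Y>-90))
E
python3 look.py w1.png
```

```text
t 2.35 hold-frame TCP mm [ -1.1  47.4 248. ] tool y yaw rel holder x -0.23 q [  0.2  13.5  -1.   75.5  -0.  103.2] F [-0.1 -0.3 -0.4] w -0.2 gf 0.0
stone [-0.7 17.7] [49.9 87. ] 0.2 z 67.8 y range [-23.3  60.8] x range [-25.2  23.8] 3432
tab [ -3.2 126.8] [13.3 28.9] 89.9 z 59.5 y range [120.1 133.4] x range [-17.5  11.2] 425
jawblock [-3.5 71.6] [43.5 15.2] 0.3 z 53.7 y range [64.2 79.1] x range [-25.   18.2] 616
fixed none
```

>>> step_arm --targets '[{"claw": 0, "xyz": [0.052, -0.002, 0.05], "spin": 0}, {"claw": 0, "xyz": [0.052, -0.002, 0.1], "spin": 0}, {"claw": 0, "xyz": [0.052, -0.002, 0.15], "spin": 0}, {"claw": 0, "xyz": [0.052, -0.002, 0.18], "spin": 0}, {"claw": 0, "xyz": [0.052, -0.002, 0.2], "spin": 0}, {"claw": 0, "xyz": [0.052, -0.002, 0.2], "spin": 0}, {"claw": 0, "xyz": [0.06, -0.002, 0.2], "spin": 0}, {"claw": 0, "xyz": [0.066, -0.002, 0.2], "spin": 0}]'

```text
t: 3.4
tcp_pos: [0.5369, 0.0665, 0.0495]
orientation: [[0.227, 0.974, 0.002], [0.974, -0.227, -0.001], [-0.0, 0.002, -1.0]]
wrist_force: [-0.3, -2.9, 2.5]
grip_width: 0.0
gripper_force: 1.7
```

>>> step_arm --targets '[{"claw": 0, "xyz": [0.006, 0, 0], "spin": 0}, {"claw": 0, "xyz": [0.012, 0, 0], "spin": 0}, {"claw": 0, "xyz": [0.018, 0, 0], "spin": 0}, {"claw": 0, "xyz": [0.024, 0, 0], "spin": 0}, {"claw": 0, "xyz": [0.03, 0, 0], "spin": 0}, {"claw": 0, "xyz": [0.036, 0, 0], "spin": 0}, {"claw": 0, "xyz": [0.036, 0, 0], "spin": 0}, {"claw": 0, "xyz": [0.02, 0, 0], "spin": 0}]'

```text
t: 4.4
tcp_pos: [0.5409, 0.0865, 0.0481]
orientation: [[0.224, 0.975, 0.0], [0.975, -0.224, 0.001], [0.001, -0.0, -1.0]]
wrist_force: [0.8, -0.7, 0.0]
grip_width: -0.0002
gripper_force: 0.0
```

```bash
python3 -c "
from h import *
st()"
```

```text
t 4.4 hold-frame TCP mm [ -2.4 134.   48.1] tool y yaw rel holder x -0.16 q [  9.1  24.  -17.1  48.9   0.  112. ] F [ 0.8 -0.7  0. ] w -0.2 gf 0.0
```

>>> step_arm --targets '[{"claw": 0, "xyz": [0, 0, -0.05], "spin": 0}, {"claw": 0.5, "xyz": [0, 0, -0.1], "spin": 0}, {"claw": 1, "xyz": [-0.05, 0.001, -0.12], "spin": 0}, {"claw": 1, "xyz": [-0.087, 0.001, -0.12], "spin": 0}, {"claw": 1, "xyz": [-0.087, 0.001, -0.12], "spin": 0}, {"claw": 1, "xyz": [-0.087, 0.001, -0.12], "spin": 0}]'

```text
t: 5.15
tcp_pos: [0.522, 0.0007, 0.1682]
orientation: [[0.227, 0.974, -0.0], [0.974, -0.227, 0.001], [0.001, -0.0, -1.0]]
wrist_force: [0.1, 0.2, -0.6]
grip_width: 0.0852
gripper_force: 0.0
```

```bash
python3 look.py w2.png
```

```text
t 5.15 hold-frame TCP mm [ -1.8  46.1 168.2] tool y yaw rel holder x -0.33 q [ 1.000e-01  1.560e+01 -1.010e+01  6.430e+01  0.000e+00  1.032e+02] F [ 0.1  0.2 -0.6] w 85.2 gf 0.0
stone [-0.4  0.9] [ 50.  120.7] 0.3 z 67.8 y range [-57.   60.8] x range [-24.8  24. ] 8152
tab [ -3.5 166.2] [13.4 28.9] 89.4 z 59.5 y range [159.6 172.7] x range [-17.7  10.8] 893
jawblock [ -3.1 111.3] [15.6 44.1] 89.7 z 53.7 y range [103.6 119.2] x range [-24.4  18.7] 1219
fixed [ -1.8 -72.6] [43.2  8.6] 0.5 z 53.8 y range [-76.8 -68.6] x range [-23.3  19.6] 291
```

View pics/w2.png

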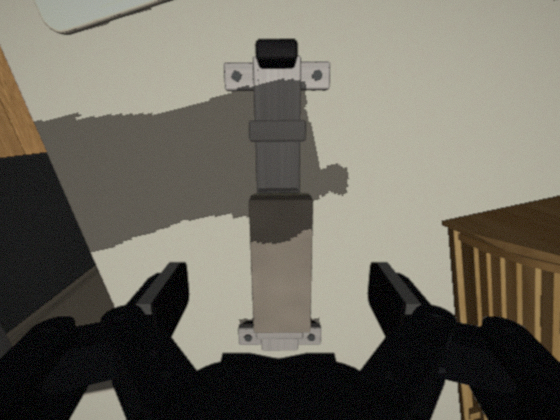

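The wrist view shows the stone at (281,265), seated against the fixed jaw (280,335). The jaw block at (277,130) is about 43 mm back, and the fingers straddle the +y end of the stone. Next I grip that end at mid-thickness.

>>> step_arm --targets '[{"claw": 1, "xyz": [0.001, 0.0015, 0.05], "spin": 0}, {"claw": 1, "xyz": [0.001, 0.0015, 0.09], "spin": 0}, {"claw": 1, "xyz": [0.001, 0.0015, 0.11], "spin": 0}, {"claw": 1, "xyz": [0.001, 0.0015, 0.116], "spin": 0}, {"claw": 0.5, "xyz": [0.001, 0.0015, 0.116], "spin": 0}, {"claw": 0.5, "xyz": [0.001, 0.0015, 0.116], "spin": 0}, {"claw": 0.5, "xyz": [0.001, 0.0015, 0.116], "spin": 0}, {"claw": 0.5, "xyz": [0.001, 0.0015, 0.116], "spin": 0}]' --force 20

```text
t: 6.2
tcp_pos: [0.5246, 0.0019, 0.0533]
orientation: [[0.226, 0.974, 0.002], [0.974, -0.226, 0.0], [0.001, 0.002, -1.0]]
wrist_force: [0.2, 2.0, 7.3]
grip_width: 0.0497
gripper_force: 22.2
```

```bash
python3 -c "
from h import *
st()"
```

```text
t 6.2 hold-frame TCP mm [ 0.5 47.9 53.3] tool y yaw rel holder x -0.25 q [  0.2  21.7 -20.1  48.1   0.  103.2] F [0.2 2.  7.3] w 49.7 gf 22.2
```

>>> step_arm --targets '[{"claw": 0.5, "xyz": [0.012, 0, -0.001], "spin": 0}, {"claw": 0.5, "xyz": [0.024, 0, -0.001], "spin": 0}, {"claw": 0.5, "xyz": [0.035, 0, -0.001], "spin": 0}, {"claw": 0.5, "xyz": [0.032, 0, -0.013], "spin": 0}, {"claw": 0.5, "xyz": [0.028, 0, -0.027], "spin": 0}, {"claw": 0.5, "xyz": [0.021, 0, -0.04], "spin": 0}, {"claw": 0.5, "xyz": [0.014, 0, -0.051], "spin": 0}, {"claw": 0.5, "xyz": [0.014, 0, -0.051], "spin": 0}]'

```text
t: 7.2
tcp_pos: [0.5275, 0.0145, 0.1045]
orientation: [[0.227, 0.974, 0.002], [0.974, -0.227, 0.0], [0.001, 0.002, -1.0]]
wrist_force: [0.4, 0.5, -3.3]
grip_width: 0.0496
gripper_force: 21.9
```

```bash
cat > tilt.py <<'E'
from h import *
import sys
# side profile of what is above the holder strip, from the named cameras
st()
for cam in sys.argv[1:]:
    im=r.get_image(cam);P=pts(im);d=im["depth"]>0
    save(cam+"_%d.png"%im["shot"],im["color"]);print(cam,im["shot"])
    for m in r.masks_of("stone_center",im)[:3]:
        M=m["region"]&d;Q=P[M];X=(Q[:,:2]-O)@EX*1e3;Y=(Q[:,:2]-O)@EY*1e3;Z=Q[:,2]*1e3
        k=(abs(X)<35)&(Z>30)&(Y<130)&(Y>-90)
        if k.sum()<50: continue
        c=Q[k]-np.median(Q[k],0)
        # plane fit (robust by two passes) of visible face
        S=np.stack([X[k],Y[k],Z[k]],-1);g=np.ones(len(S),bool)
        for _ in range(4):
            mu=S[g].mean(0);n=np.linalg.svd(S[g]-mu,full_matrices=0)[2][2];n*=np.sign(n[2]+1e-9);e=abs((S-mu)@n);g=e<max(3,np.median(e)*1.5)
        print(round(m["confidence"],2),"normal",np.round(n,3),"tilt",round(np.degrees(np.arccos(n[2])),1),"Y",np.round(np.percentile(S[g][:,1],[1,99])),"Z",np.round(np.percentile(S[g][:,2],[1,99])),k.sum())
E
python3 tilt.py top wrist scene
```

```text
t 7.2 hold-frame TCP mm [  0.5  60.9 104.5] tool y yaw rel holder x -0.33 q [  1.6  19.  -15.5  55.5   0.  104.7] F [ 0.4  0.5 -3.3] w 49.6 gf 21.9
top 6
0.79 normal [ 0.995 -0.013  0.099] tilt 84.3 Y [-46.  34.] Z [112. 375.] 546
wrist 7
0.79 normal [0.003 0.011 1.   ] tilt 0.6 Y [35. 74.] Z [115. 119.] 12197
scene 8
0.65 normal [-0.082 -0.033  0.996] tilt 5.1 Y [-50.  71.] Z [110. 120.] 404
```

The side view from depth shows the stone still level (tilt under 1°) at 118 mm, so the full pads hold it rigidly. I'll set it back down about 20 mm along the bed and regrip with only a small pad patch at the very end, so that it can hinge.

>>> step_arm --targets '[{"claw": 0.5, "xyz": [0.006, 0, 0.02], "spin": 0}, {"claw": 0.5, "xyz": [0.006, 0, 0.038], "spin": 0}, {"claw": 0.5, "xyz": [0.006, 0, 0.046], "spin": 0}, {"claw": 0.5, "xyz": [0.006, 0, 0.05], "spin": 0}, {"claw": 0.5, "xyz": [0.006, 0, 0.051], "spin": 0}, {"claw": 0.8, "xyz": [0.006, 0, 0.051], "spin": 0}, {"claw": 0.8, "xyz": [0.006, 0, 0.051], "spin": 0}, {"claw": 0.8, "xyz": [0.006, 0, 0.03], "spin": 0}]'

```text
t: 8.5
tcp_pos: [0.5276, 0.0211, 0.0727]
orientation: [[0.226, 0.974, -0.002], [0.974, -0.226, -0.0], [-0.001, -0.002, -1.0]]
wrist_force: [-0.2, -0.1, -0.1]
grip_width: 0.0684
gripper_force: 0.0
```

>>> step_arm --targets '[{"claw": 0.8, "xyz": [0, 0, -0.05], "spin": 0}, {"claw": 0.8, "xyz": [0, 0, -0.09], "spin": 0}, {"claw": 0.8, "xyz": [0, 0, -0.09], "spin": 0}]'

```text
t: 8.88
tcp_pos: [0.5305, 0.0212, 0.1667]
orientation: [[0.226, 0.974, 0.006], [0.974, -0.226, 0.0], [0.002, 0.006, -1.0]]
wrist_force: [0.4, -0.6, -0.8]
grip_width: 0.0682
gripper_force: 0.0
```

```bash
python3 look.py w3.png
```

```text
t 8.88 hold-frame TCP mm [  1.9  68.1 166.7] tool y yaw rel holder x -0.27 q [  2.3  16.3  -9.4  63.9   0.  105.4] F [ 0.4 -0.6 -0.8] w 68.2 gf 0.0
stone [-1.2 21. ] [120.2  50.1] 89.9 z 67.8 y range [-37.1  80.5] x range [-25.6  23.1] 8180
tab [ -3.5 166.4] [29.3 13.5] 0.0 z 59.5 y range [159.8 173.1] x range [-17.4  11.1] 842
jawblock [ -3.1 112. ] [15.6 44.1] 89.6 z 53.7 y range [104.3 119.6] x range [-24.4  18.7] 1146
fixed [ -2. -66.] [16.1 43.8] 88.0 z 53.6 y range [-72.8 -58.7] x range [-23.6  19.7] 626
```

>>> step_arm --targets '[{"claw": 0.8, "xyz": [0.016, -0.003, 0.04], "spin": 0}, {"claw": 0.8, "xyz": [0.016, -0.003, 0.08], "spin": 0}, {"claw": 0.8, "xyz": [0.016, -0.003, 0.093], "spin": 0}, {"claw": 0.5, "xyz": [0.016, -0.003, 0.093], "spin": 0}, {"claw": 0.5, "xyz": [0.016, -0.003, 0.093], "spin": 0}, {"claw": 0.5, "xyz": [0.016, -0.003, 0.093], "spin": 0}, {"claw": 0.5, "xyz": [0.016, -0.003, 0.093], "spin": 0}]' --force 20

```text
t: 9.8
tcp_pos: [0.5295, 0.0374, 0.071]
orientation: [[0.226, 0.974, 0.001], [0.974, -0.226, 0.0], [0.0, 0.001, -1.0]]
wrist_force: [0.0, -0.1, -1.7]
grip_width: 0.0493
gripper_force: 22.6
```

>>> step_arm --targets '[{"claw": 0.5, "xyz": [0.006, 0, -0.001], "spin": 0}, {"claw": 0.5, "xyz": [0.012, 0, -0.001], "spin": 0}, {"claw": 0.5, "xyz": [0.01, 0, -0.01], "spin": 0}, {"claw": 0.5, "xyz": [0.007, 0, -0.02], "spin": 0}, {"claw": 0.5, "xyz": [0.003, 0, -0.029], "spin": 0}, {"claw": 0.5, "xyz": [0.003, 0, -0.029], "spin": 0}]'

```text
t: 10.55
tcp_pos: [0.5302, 0.04, 0.1004]
orientation: [[0.227, 0.974, 0.002], [0.974, -0.227, 0.0], [0.001, 0.002, -1.0]]
wrist_force: [0.0, 0.4, -3.0]
grip_width: 0.0492
gripper_force: 22.5
```

```bash
python3 tilt.py wrist scene
```

```text
t 10.55 hold-frame TCP mm [ -2.5  86.3 100.4] tool y yaw rel holder x -0.3 q [  4.3  19.5 -15.3  55.1   0.  107.4] F [ 0.   0.4 -3. ] w 49.2 gf 22.5
wrist 10
0.75 normal [ 0.001 -0.234  0.972] tilt 13.5 Y [33. 83.] Z [85. 98.] 9708
scene 11
0.92 normal [-0.048 -0.265  0.963] tilt 15.6 Y [-35.  78.] Z [64. 98.] 496
```

It hinges: tilt is 14–15° with the far end on the bed. I'll continue along the arc.

>>> step_arm --targets '[{"claw": 0.5, "xyz": [-0.005, 0, -0.009], "spin": 0}, {"claw": 0.5, "xyz": [-0.011, 0, -0.018], "spin": 0}, {"claw": 0.5, "xyz": [-0.017, 0, -0.026], "spin": 0}, {"claw": 0.5, "xyz": [-0.024, 0, -0.033], "spin": 0}, {"claw": 0.5, "xyz": [-0.032, 0, -0.04], "spin": 0}, {"claw": 0.5, "xyz": [-0.04, 0, -0.046], "spin": 0}, {"claw": 0.5, "xyz": [-0.049, 0, -0.052], "spin": 0}, {"claw": 0.5, "xyz": [-0.049, 0, -0.052], "spin": 0}]'

```text
t: 11.75
tcp_pos: [0.5187, -0.0081, 0.1518]
orientation: [[0.227, 0.974, 0.001], [0.974, -0.227, -0.0], [0.0, 0.001, -1.0]]
wrist_force: [0.5, -0.7, -3.0]
grip_width: 0.0493
gripper_force: 22.4
```

```bash
python3 tilt.py wrist scene
```

```text
t 11.75 hold-frame TCP mm [ -3.   36.9 151.8] tool y yaw rel holder x -0.32 q [ -0.9  16.  -12.2  61.8  -0.  102.2] F [ 0.5 -0.7 -3. ] w 49.3 gf 22.4
wrist 12
0.86 normal [-0.001 -0.583  0.812] tilt 35.7 Y [-61.  34.] Z [ 78. 149.] 9482
scene 13
0.56 normal [-0.052 -0.618  0.785] tilt 38.3 Y [-63.  29.] Z [ 75. 147.] 618
0.29 normal [-0.027 -0.995  0.092] tilt 84.7 Y [ 99. 107.] Z [31. 55.] 86
```

Tilt is now 36–38° and the wrist carries the full weight, so the grip friction is holding the stone with its far end about 13 mm off the bed. I'll lower it onto the bed against the fixed jaw and let that contact drive the hinge.

>>> step_arm --targets '[{"claw": 0.5, "xyz": [0.001, 0, 0.007], "spin": 0}, {"claw": 0.5, "xyz": [0.001, 0, 0.013], "spin": 0}, {"claw": 0.5, "xyz": [-0.004, 0, 0.009], "spin": 0}, {"claw": 0.5, "xyz": [-0.009, 0, 0.004], "spin": 0}, {"claw": 0.5, "xyz": [-0.015, 0, -0.001], "spin": 0}, {"claw": 0.5, "xyz": [-0.021, 0, -0.007], "spin": 0}, {"claw": 0.5, "xyz": [-0.021, 0, -0.007], "spin": 0}]'

```text
t: 12.82
tcp_pos: [0.5141, -0.0284, 0.1591]
orientation: [[0.227, 0.974, 0.001], [0.974, -0.227, -0.0], [0.0, 0.001, -1.0]]
wrist_force: [0.6, 0.1, -2.1]
grip_width: 0.049
gripper_force: 22.5
```

```bash
python3 tilt.py wrist scene
```

```text
t 12.82 hold-frame TCP mm [ -3.   16.  159.1] tool y yaw rel holder x -0.31 q [ -3.2  15.3 -12.   62.6  -0.  100. ] F [ 0.6  0.1 -2.1] w 49.0 gf 22.5
wrist 14
0.78 normal [-0.007 -0.63   0.777] tilt 39.0 Y [-74.  16.] Z [ 79. 156.] 8570
scene 15
0.72 normal [-0.038 -0.666  0.745] tilt 41.9 Y [-79.   8.] Z [ 75. 155.] 624
```

The end face rode up onto the fixed jaw's top edge, and pushing there goes through the pivot, so it gives no turning moment. A higher wall is needed: the outer face of the fixed jaw stands 34 mm above the rail. The half turn is needed anyway, so I'll lift, spin 180°, and push the lower end against that face.

>>> step_arm --targets '[{"claw": 0.5, "xyz": [0, 0, -0.03], "spin": 0}, {"claw": 0.5, "xyz": [0, 0, -0.06], "spin": 0}, {"claw": 0.5, "xyz": [0, 0, -0.06], "spin": -0.18}, {"claw": 0.5, "xyz": [0, 0, -0.06], "spin": -0.36}, {"claw": 0.5, "xyz": [0, 0, -0.06], "spin": -0.54}, {"claw": 0.5, "xyz": [0, 0, -0.06], "spin": -0.72}, {"claw": 0.5, "xyz": [0, 0, -0.06], "spin": -0.9}, {"claw": 0.5, "xyz": [0, 0, -0.06], "spin": -1.0}]'

```text
t: 14.02
tcp_pos: [0.5137, -0.0276, 0.218]
orientation: [[-0.701, 0.713, -0.001], [0.713, 0.701, 0.0], [0.001, -0.0, -1.0]]
wrist_force: [0.5, -0.0, -3.1]
grip_width: 0.0491
gripper_force: 22.5
```

>>> step_arm --targets '[{"claw": 0.5, "xyz": [0, 0, 0], "spin": -0.18}, {"claw": 0.5, "xyz": [0, 0, 0], "spin": -0.36}, {"claw": 0.5, "xyz": [0, 0, 0], "spin": -0.54}, {"claw": 0.5, "xyz": [0, 0, 0], "spin": -0.72}, {"claw": 0.5, "xyz": [0, 0, 0], "spin": -0.9}, {"claw": 0.5, "xyz": [0, 0, 0], "spin": -1.07}, {"claw": 0.5, "xyz": [0, 0, 0], "spin": -1.07}]'

```text
t: 14.9
tcp_pos: [0.5137, -0.0277, 0.218]
orientation: [[-0.964, -0.267, -0.001], [-0.267, 0.964, 0.0], [0.001, 0.0, -1.0]]
wrist_force: [-0.2, -0.9, -2.7]
grip_width: 0.0492
gripper_force: 22.5
```

>>> step_arm --targets '[{"claw": 0.5, "xyz": [0, 0, 0], "spin": -0.18}, {"claw": 0.5, "xyz": [0, 0, 0], "spin": -0.36}, {"claw": 0.5, "xyz": [0, 0, 0], "spin": -0.54}, {"claw": 0.5, "xyz": [0, 0, 0], "spin": -0.72}, {"claw": 0.5, "xyz": [0, 0, 0], "spin": -0.9}, {"claw": 0.5, "xyz": [0, 0, 0], "spin": -1.07}, {"claw": 0.5, "xyz": [0, 0, 0], "spin": -1.07}]'

```text
t: 15.78
tcp_pos: [0.5138, -0.0278, 0.2182]
orientation: [[-0.232, -0.973, -0.0], [-0.973, 0.232, -0.0], [0.0, 0.0, -1.0]]
wrist_force: [0.6, 0.4, -2.9]
grip_width: 0.0491
gripper_force: 22.5
```

```bash
python3 tilt.py wrist scene
```

```text
t 15.78 hold-frame TCP mm [ -3.4  16.6 218.2] tool y yaw rel holder x 179.39 q [ -3.1  13.3  -5.7  71.   -0.  -79.7] F [ 0.6  0.4 -2.9] w 49.1 gf 22.5
wrist 16
0.7 normal [0.013 0.673 0.739] tilt 42.3 Y [12. 99.] Z [131. 215.] 7585
scene 17
```

>>> step_arm --targets '[{"claw": 0.5, "xyz": [0.04, 0, 0], "spin": 0}, {"claw": 0.5, "xyz": [0.09, 0, 0], "spin": 0}, {"claw": 0.5, "xyz": [0.14, 0, 0], "spin": 0}, {"claw": 0.5, "xyz": [0.18, 0, 0], "spin": 0}, {"claw": 0.5, "xyz": [0.197, 0, 0.02], "spin": 0}, {"claw": 0.5, "xyz": [0.197, 0, 0.04], "spin": 0}, {"claw": 0.5, "xyz": [0.197, 0, 0.05], "spin": 0}, {"claw": 0.5, "xyz": [0.197, 0, 0.05], "spin": 0}]'

```text
t: 16.98
tcp_pos: [0.4688, -0.2193, 0.1679]
orientation: [[-0.228, -0.974, -0.001], [-0.974, 0.228, 0.001], [-0.0, 0.001, -1.0]]
wrist_force: [-0.2, 0.3, -2.6]
grip_width: 0.0492
gripper_force: 22.5
```

```bash
python3 tilt.py wrist top
```

```text
t 16.98 hold-frame TCP mm [  -4.9 -180.2  167.9] tool y yaw rel holder x 179.6 q [ -25.1   15.3  -10.6   64.1    0.  -101.9] F [-0.2  0.3 -2.6] w 49.2 gf 22.5
wrist 18
top 19
```

```bash
ls pics
```

```text
a.png
b.png
scene_11.png
scene_13.png
scene_15.png
scene_17.png
scene_8.png
top_19.png
top_6.png
w1.png
w2.png
w3.png
wrist_10.png
wrist_12.png
wrist_14.png
wrist_16.png
wrist_18.png
wrist_7.png
```

View pics/wrist_18.png

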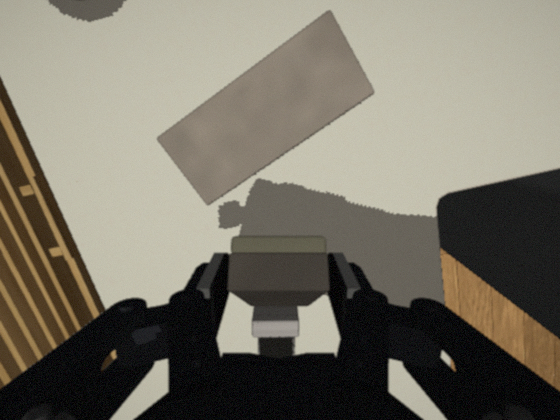

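```bash
sed -i 's/(Y>-90)/(Y>-220)/' tilt.py; python3 tilt.py wrist
```

```text
t 17.18 hold-frame TCP mm [  -4.1 -180.2  169.1] tool y yaw rel holder x 179.66 q [ -25.1   15.2  -10.6   64.2    0.  -101.9] F [ 0.6  0.1 -2.7] w 49.2 gf 22.5
wrist 20
0.96 normal [-0.01  0.02  1.  ] tilt 1.3 Y [-220. -199.] Z [37. 40.] 552
0.73 normal [0.014 0.71  0.704] tilt 45.3 Y [-189. -108.] Z [ 75. 165.] 6555
```

The wrist view shows the held stone at (280,270), sloping down at about 45° with its coarse face visible. The look-alike is at (265,105) and the holder end is below at (275,325). I'll lower it behind the fixed jaw and push against the jaw.

>>> step_arm --targets '[{"claw": 0.5, "xyz": [-0.013, 0, 0.018], "spin": 0}, {"claw": 0.5, "xyz": [-0.015, 0, 0.031], "spin": 0}, {"claw": 0.5, "xyz": [-0.023, 0, 0.031], "spin": 0}, {"claw": 0.5, "xyz": [-0.031, 0, 0.031], "spin": 0}, {"claw": 0.5, "xyz": [-0.038, 0, 0.027], "spin": 0}, {"claw": 0.5, "xyz": [-0.046, 0, 0.023], "spin": 0}, {"claw": 0.5, "xyz": [-0.046, 0, 0.023], "spin": 0}]'

```text
t: 18.15
tcp_pos: [0.4796, -0.1745, 0.1453]
orientation: [[-0.227, -0.974, -0.0], [-0.974, 0.227, 0.0], [-0.0, 0.0, -1.0]]
wrist_force: [-0.2, -1.5, -1.4]
grip_width: 0.0493
gripper_force: 25.3
```

```bash
python3 tilt.py wrist
```

```text
t 18.15 hold-frame TCP mm [  -4.3 -134.   145.3] tool y yaw rel holder x 179.69 q [-20.   15.5 -13.9  60.6  -0.  -96.9] F [-0.2 -1.5 -1.4] w 49.3 gf 25.3
wrist 21
0.94 normal [-0.022  0.039  0.999] tilt 2.6 Y [-220. -199.] Z [36. 40.] 814
0.81 normal [ 0.023 -0.467  0.884] tilt 27.9 Y [-154. -130.] Z [128. 142.] 5750
```

It is pivoting: the end face now shows a tilt of 28°, so the stone is at about 62°. Continuing past vertical.

>>> step_arm --targets '[{"claw": 0.5, "xyz": [-0.009, 0, -0.002], "spin": 0}, {"claw": 0.5, "xyz": [-0.018, 0, -0.004], "spin": 0}, {"claw": 0.5, "xyz": [-0.027, 0, -0.005], "spin": 0}, {"claw": 0.5, "xyz": [-0.036, 0, -0.006], "spin": 0}, {"claw": 0.5, "xyz": [-0.045, 0, -0.006], "spin": 0}, {"claw": 0.5, "xyz": [-0.055, 0, -0.006], "spin": 0}, {"claw": 0.5, "xyz": [-0.064, 0, -0.006], "spin": 0}, {"claw": 0.5, "xyz": [-0.064, 0, -0.006], "spin": 0}]'

```text
t: 19.25
tcp_pos: [0.4942, -0.1119, 0.1513]
orientation: [[-0.227, -0.974, -0.0], [-0.974, 0.227, 0.0], [-0.0, 0.0, -1.0]]
wrist_force: [-0.1, -1.8, -1.4]
grip_width: 0.0491
gripper_force: 22.8
```

```bash
python3 tilt.py wrist
```

```text
t 19.25 hold-frame TCP mm [ -3.9 -69.8 151.3] tool y yaw rel holder x 179.7 q [-12.8  14.9 -13.8  61.3   0.  -89.7] F [-0.1 -1.8 -1.4] w 49.1 gf 22.8
wrist 22
0.71 normal [ 0.003 -0.988  0.156] tilt 81.0 Y [-108.  -89.] Z [ 36. 147.] 10472
0.66 normal [-0.03   0.057  0.998] tilt 3.7 Y [-220. -199.] Z [35. 40.] 1197
```

The fine face is now in view, at θ≈99° past vertical. I'll lean it a bit more over the jaw edge, then lift it.

>>> step_arm --targets '[{"claw": 0.5, "xyz": [-0.008, 0, 0.001], "spin": 0}, {"claw": 0.5, "xyz": [-0.016, 0, 0.003], "spin": 0}, {"claw": 0.5, "xyz": [-0.024, 0, 0.006], "spin": 0}, {"claw": 0.5, "xyz": [-0.024, 0, 0.006], "spin": 0}, {"claw": 0.5, "xyz": [-0.024, 0, -0.015], "spin": 0}, {"claw": 0.5, "xyz": [-0.024, 0, -0.035], "spin": 0}, {"claw": 0.5, "xyz": [-0.024, 0, -0.05], "spin": 0}, {"claw": 0.5, "xyz": [-0.024, 0, -0.05], "spin": 0}]'

```text
t: 20.35
tcp_pos: [0.5001, -0.0891, 0.2021]
orientation: [[-0.227, -0.974, 0.002], [-0.974, 0.227, 0.0], [-0.001, -0.002, -1.0]]
wrist_force: [0.6, 0.4, -3.2]
grip_width: 0.0493
gripper_force: 21.9
```

```bash
python3 tilt.py wrist scene
```

```text
t 20.35 hold-frame TCP mm [ -3.2 -46.3 202.1] tool y yaw rel holder x 179.65 q [-10.1  13.1  -8.4  68.4   0.  -87. ] F [ 0.6  0.4 -3.2] w 49.3 gf 21.9
wrist 23
0.81 normal [ 0.001 -0.949  0.314] tilt 71.7 Y [-106.  -69.] Z [ 93. 201.] 12707
0.61 normal [-0.079  0.128  0.989] tilt 8.7 Y [-215. -198.] Z [35. 40.] 568
scene 24
0.73 normal [-0.056 -0.949  0.311] tilt 71.9 Y [-109.  -71.] Z [ 90. 199.] 697
0.55 normal [0.176 0.017 0.984] tilt 10.2 Y [-83. 109.] Z [32. 51.] 401
```

Now at 108°, carried clear. I'll move it over the bed, touch the lower edge down at holder y≈-28, and fold the stone down toward +y.

>>> step_arm --targets '[{"claw": 0.5, "xyz": [-0.03, 0, 0], "spin": 0}, {"claw": 0.5, "xyz": [-0.053, 0, 0.01], "spin": 0}, {"claw": 0.5, "xyz": [-0.053, 0, 0.03], "spin": 0}, {"claw": 0.5, "xyz": [-0.053, 0, 0.039], "spin": 0}, {"claw": 0.5, "xyz": [-0.058, 0, 0.043], "spin": 0}, {"claw": 0.5, "xyz": [-0.064, 0, 0.046], "spin": 0}, {"claw": 0.5, "xyz": [-0.07, 0, 0.049], "spin": 0}, {"claw": 0.5, "xyz": [-0.075, 0, 0.052], "spin": 0}]'

```text
t: 21.55
tcp_pos: [0.5187, -0.0149, 0.1522]
orientation: [[-0.227, -0.974, 0.006], [-0.974, 0.227, 0.003], [-0.004, -0.005, -1.0]]
wrist_force: [-2.2, 10.8, 23.1]
grip_width: 0.0488
gripper_force: 33.2
```

```bash
python3 tilt.py wrist scene
```

```text
t 21.55 hold-frame TCP mm [ -1.5  30.2 152.2] tool y yaw rel holder x 179.68 q [ -1.7  15.8 -12.5  61.5   0.2 -78.6] F [-2.2 10.8 23.1] w 48.8 gf 33.2
wrist 25
0.66 normal [-0.005 -0.895  0.445] tilt 63.6 Y [-42.  11.] Z [ 56. 159.] 15621
scene 26
0.58 normal [-0.033 -0.897  0.441] tilt 63.8 Y [-44.   8.] Z [ 55. 158.] 597
```

>>> step_arm --targets '[{"claw": 0.5, "xyz": [-0.004, 0, 0.002], "spin": 0}, {"claw": 0.5, "xyz": [-0.01, 0, 0.006], "spin": 0}, {"claw": 0.5, "xyz": [-0.016, 0, 0.012], "spin": 0}, {"claw": 0.5, "xyz": [-0.022, 0, 0.018], "spin": 0}, {"claw": 0.5, "xyz": [-0.027, 0, 0.025], "spin": 0}, {"claw": 0.5, "xyz": [-0.027, 0, 0.025], "spin": 0}]'

```text
t: 22.5
tcp_pos: [0.5246, 0.0115, 0.1257]
orientation: [[-0.226, -0.974, 0.004], [-0.974, 0.226, 0.002], [-0.003, -0.004, -1.0]]
wrist_force: [1.0, 7.1, 10.6]
grip_width: 0.0488
gripper_force: 43.9
```

```bash
python3 tilt.py wrist scene
```

```text
t 22.5 hold-frame TCP mm [ -1.6  57.3 125.7] tool y yaw rel holder x 179.71 q [  1.2  17.5 -14.1  58.1   0.1 -75.7] F [ 1.   7.1 10.6] w 48.8 gf 43.9
wrist 27
0.75 normal [-0.012 -0.688  0.726] tilt 43.5 Y [-41.  44.] Z [ 63. 141.] 22228
scene 28
0.61 normal [-0.122 -0.682  0.721] tilt 43.9 Y [-44.  41.] Z [ 59. 140.] 608
```

>>> step_arm --targets '[{"claw": 0.5, "xyz": [-0.004, 0, 0.009], "spin": 0}, {"claw": 0.5, "xyz": [-0.009, 0, 0.017], "spin": 0}, {"claw": 0.5, "xyz": [-0.012, 0, 0.025], "spin": 0}, {"claw": 0.5, "xyz": [-0.015, 0, 0.034], "spin": 0}, {"claw": 0.5, "xyz": [-0.017, 0, 0.042], "spin": 0}, {"claw": 0.5, "xyz": [-0.018, 0, 0.048], "spin": 0}, {"claw": 0.5, "xyz": [-0.018, 0, 0.048], "spin": 0}]'

```text
t: 23.58
tcp_pos: [0.5278, 0.0279, 0.0767]
orientation: [[-0.227, -0.974, 0.002], [-0.974, 0.227, 0.001], [-0.001, -0.001, -1.0]]
wrist_force: [2.6, 2.5, 3.2]
grip_width: 0.0491
gripper_force: 56.7
```

```bash
python3 tilt.py wrist scene
```

```text
t 23.57 hold-frame TCP mm [-2.2 74.  76.7] tool y yaw rel holder x 179.67 q [  3.   20.6 -17.7  51.7   0.  -73.9] F [2.6 2.5 3.2] w 49.1 gf 56.7
wrist 29
0.56 normal [-0.    -0.266  0.964] tilt 15.4 Y [-42.  67.] Z [68. 98.] 37256
scene 30
```

>>> step_arm --targets '[{"claw": 0.5, "xyz": [-0.001, 0, 0.007], "spin": 0}, {"claw": 0.5, "xyz": [-0.002, 0, 0.014], "spin": 0}, {"claw": 0.5, "xyz": [-0.002, 0, 0.02], "spin": 0}, {"claw": 0.5, "xyz": [-0.002, 0, 0.024], "spin": 0}, {"claw": 0.5, "xyz": [-0.002, 0, 0.024], "spin": 0}]'

```text
t: 24.4
tcp_pos: [0.527, 0.0295, 0.0519]
orientation: [[-0.228, -0.974, -0.001], [-0.974, 0.228, -0.0], [0.0, 0.001, -1.0]]
wrist_force: [0.4, 2.1, 2.3]
grip_width: 0.0494
gripper_force: 62.3
```

```bash
python3 tilt.py wrist scene
```

```text
t 24.4 hold-frame TCP mm [-3.3 75.3 51.9] tool y yaw rel holder x 179.64 q [  3.2  22.1 -19.6  48.4  -0.  -73.6] F [0.4 2.1 2.3] w 49.4 gf 62.3
wrist 31
0.64 normal [ 0.002 -0.055  0.998] tilt 3.2 Y [-32.  71.] Z [68. 75.] 42591
scene 32
```

>>> step_arm --targets '[{"claw": 0.5, "xyz": [0, 0, 0.003], "spin": 0}, {"claw": 0.5, "xyz": [0, 0, 0.005], "spin": 0}, {"claw": 0.5, "xyz": [0, 0, 0.006], "spin": 0}, {"claw": 0.5, "xyz": [0, 0, 0.006], "spin": 0}]'

```text
t: 25.1
tcp_pos: [0.5274, 0.0297, 0.0463]
orientation: [[-0.227, -0.974, 0.0], [-0.974, 0.227, 0.0], [-0.0, -0.0, -1.0]]
wrist_force: [0.9, 3.2, 2.9]
grip_width: 0.0492
gripper_force: 63.7
```

```bash
python3 tilt.py wrist
```

```text
t 25.1 hold-frame TCP mm [-2.9 75.6 46.3] tool y yaw rel holder x 179.65 q [  3.2  22.5 -20.   47.5   0.  -73.6] F [0.9 3.2 2.9] w 49.2 gf 63.7
wrist 33
0.74 normal [ 0.002 -0.007  1.   ] tilt 0.4 Y [-30.  72.] Z [67. 70.] 43914
```

Flat now (0.4°). Releasing and looking.

>>> step_arm --targets '[{"claw": 0.8, "xyz": [0, 0, 0], "spin": 0}, {"claw": 0.8, "xyz": [0, 0, 0], "spin": 0}, {"claw": 0.8, "xyz": [0, 0, -0.01], "spin": 0}, {"claw": 0.8, "xyz": [0, 0, -0.05], "spin": 0}, {"claw": 0.8, "xyz": [0, 0, -0.1], "spin": 0}, {"claw": 0, "xyz": [-0.05, 0, -0.12], "spin": 0}, {"claw": 0, "xyz": [-0.1, 0, -0.12], "spin": 0}, {"claw": 0, "xyz": [-0.117, 0, -0.12], "spin": 0}]'

```text
t: 26.2
tcp_pos: [0.5545, 0.1458, 0.1672]
orientation: [[-0.226, -0.974, 0.001], [-0.974, 0.226, 0.001], [-0.001, -0.001, -1.0]]
wrist_force: [0.6, -0.1, -0.6]
grip_width: 0.0139
gripper_force: 0.0
```

```bash
sed -i 's/(Y<135))/(Y<150))/' look.py; python3 look.py w4.png
```

```text
t 26.2 hold-frame TCP mm [ -2.3 194.8 167.2] tool y yaw rel holder x 179.76 q [ 14.7  20.4  -3.2  66.3   0.  -62.2] F [ 0.6 -0.1 -0.6] w 13.9 gf 0.0
stone [-3.1 61.2] [28.1 49.2] 89.6 z 67.8 y range [47.8 74.8] x range [-27.   20.6] 3623
tab [ -2.4 165.8] [29.  13.5] 0.1 z 59.5 y range [159.3 172.4] x range [-16.8  12. ] 637
jawblock [ -2.3 111.2] [15.7 43.8] 89.9 z 53.6 y range [103.5 119.1] x range [-23.8  19.1] 1330
fixed none
```

View pics/w4.png

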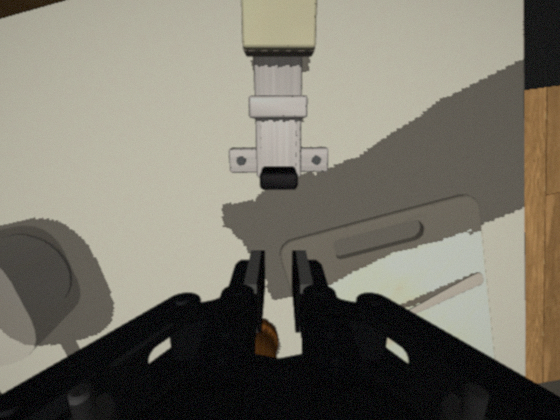

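The picture shows the light fine face up at (279,25), square to the jaw at (278,106). The black tab is at (279,178) and the cutting board lies off to the lower right. I'll go down outside the tab and push the jaw home.

>>> step_arm --targets '[{"claw": 0, "xyz": [0, 0, 0.04], "spin": 0}, {"claw": 0, "xyz": [0, 0, 0.08], "spin": 0}, {"claw": 0, "xyz": [0, 0, 0.105], "spin": 0}, {"claw": 0, "xyz": [0, 0, 0.119], "spin": 0}, {"claw": 0, "xyz": [0, 0, 0.119], "spin": 0}, {"claw": 0, "xyz": [0.006, 0, 0.119], "spin": 0}, {"claw": 0, "xyz": [0.011, 0, 0.119], "spin": 0}, {"claw": 0, "xyz": [0.016, 0, 0.119], "spin": 0}]'

```text
t: 27.25
tcp_pos: [0.5511, 0.1281, 0.0484]
orientation: [[-0.227, -0.974, 0.002], [-0.974, 0.227, 0.001], [-0.002, -0.002, -1.0]]
wrist_force: [1.1, 3.1, 2.9]
grip_width: -0.0001
gripper_force: 1.7
```

>>> step_arm --targets '[{"claw": 0, "xyz": [0.005, 0, 0], "spin": 0}, {"claw": 0, "xyz": [0.01, 0, 0], "spin": 0}, {"claw": 0, "xyz": [0.015, 0, 0], "spin": 0}, {"claw": 0, "xyz": [0.02, 0, 0], "spin": 0}, {"claw": 0, "xyz": [0.025, 0, 0], "spin": 0}, {"claw": 0, "xyz": [0.03, 0, 0], "spin": 0}, {"claw": 0, "xyz": [0.034, 0, 0], "spin": 0}, {"claw": 0, "xyz": [0.034, 0, 0], "spin": 0}]'

```text
t: 28.25
tcp_pos: [0.5424, 0.0945, 0.0472]
orientation: [[-0.228, -0.974, -0.0], [-0.974, 0.228, -0.0], [0.0, 0.0, -1.0]]
wrist_force: [1.2, 1.5, 1.0]
grip_width: 0.0002
gripper_force: 1.1
```

```bash
python3 look.py w5.png
```

```text
t 28.25 hold-frame TCP mm [ -2.7 142.1  47.2] tool y yaw rel holder x 179.62 q [  9.9  24.3 -16.7  49.   -0.  -66.9] F [1.2 1.5 1. ] w 0.2 gf 1.1
stone [-3.  47.7] [49.6 25.5] 0.2 z 67.8 y range [35.7 60.2] x range [-26.6  20.7] 13985
tab [ -2.3 126. ] [19.4 29.8] 89.5 z 59.5 y range [116.7 134.9] x range [-16.6  11.7] 2537
jawblock [-1.8 97.9] [75.2 44.2] 89.5 z 53.7 y range [ 60.7 134.9] x range [-23.3  19. ] 5645
fixed none
```

>>> step_arm --targets '[{"claw": 0, "xyz": [0.001, 0, 0], "spin": 0}, {"claw": 0, "xyz": [0.002, 0, 0], "spin": 0}, {"claw": 0, "xyz": [0.003, 0, 0], "spin": 0}, {"claw": 0, "xyz": [0.003, 0, 0], "spin": 0}]'

```text
t: 28.8
tcp_pos: [0.5421, 0.0941, 0.0472]
orientation: [[-0.226, -0.974, 0.0], [-0.974, 0.226, 0.004], [-0.004, 0.001, -1.0]]
wrist_force: [3.2, 14.7, -1.9]
grip_width: -0.0
gripper_force: 7.2
```

```bash
python3 -c "
from h import *
st()"
```

```text
t 28.8 hold-frame TCP mm [ -2.9 141.7  47.2] tool y yaw rel holder x 179.74 q [  9.7  24.2 -16.9  48.9   0.2 -67.2] F [ 3.2 14.7 -1.9] w -0.0 gf 7.2
```

The force rose to 15 N with no further travel, so the jaw is home. Backing off and checking.

>>> step_arm --targets '[{"claw": 0, "xyz": [-0.01, 0, 0], "spin": 0}, {"claw": 0, "xyz": [-0.02, 0, 0], "spin": 0}, {"claw": 0, "xyz": [-0.02, 0, -0.05], "spin": 0}, {"claw": 0, "xyz": [-0.02, 0, -0.11], "spin": 0}, {"claw": 0, "xyz": [0.04, 0, -0.17], "spin": 0}, {"claw": 0, "xyz": [0.07, 0, -0.18], "spin": 0}, {"claw": 0, "xyz": [0.07, 0, -0.18], "spin": 0}]'

```text
t: 29.68
tcp_pos: [0.5261, 0.0217, 0.2295]
orientation: [[-0.231, -0.973, 0.003], [-0.973, 0.231, -0.001], [0.0, -0.003, -1.0]]
wrist_force: [-0.5, -0.2, -1.3]
grip_width: 0.0002
gripper_force: 0.0
```

```bash
python3 look.py w6.png; python3 tilt.py wrist | tail -2; python3 - <<'E'
from h import *
b=r.get_image("top");P=pts(b)
for t in ["mug_center","mill_center","timer_center"]:
    for m in r.masks_of(t,b)[:1]: print(t,m["confidence"],m["extent"])
E
```

```text
t 29.68 hold-frame TCP mm [ -2.4  67.6 229.5] tool y yaw rel holder x 179.47 q [  2.4  14.1  -3.   72.8  -0.1 -74.3] F [-0.5 -0.2 -1.3] w 0.2 gf 0.0
stone [-2.8  0.2] [ 49.1 119. ] 0.3 z 67.8 y range [-57.7  58. ] x range [-26.7  21.1] 7207
tab [ -2.7 120.1] [28.4  7.4] 0.7 z 59.3 y range [116.6 123.4] x range [-16.9  11.4] 182
jawblock [-2.6 69.5] [13.6 43.1] 89.2 z 53.7 y range [62.8 76. ] x range [-24.   18.8] 545
fixed [ -1.6 -69.5] [16.3 44.1] 89.3 z 53.7 y range [-77.4 -61.7] x range [-23.4  19.6] 961
wrist 37
0.66 normal [ 0.001 -0.     1.   ] tilt 0.1 Y [-58.  58.] Z [66. 70.] 7290
mug_center 0.69 [374.6, 163.7, 416.8, 196.8]
mill_center 0.79 [123.2, 149.4, 134.4, 172.9]
timer_center 0.74 [391.2, 221.7, 414.8, 241.7]
```

View pics/w6.png

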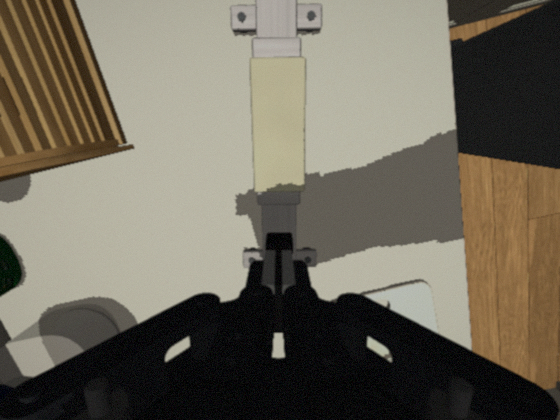

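The picture shows the light face up at (278,125), clamped between the fixed jaw (276,48) and the sliding jaw (278,197). The outer edges of the two jaws measure 154 mm apart, as they should with the jaw reading 0. Handing in.

```bash
python3 -c "
from workcell import r
print(r.job_done())"
```

```text
the job is handed in; nothing more can be done
None
```

The stone is turned over with its fine face up, flat and square on the bed and clamped by the jaw. The gripper is clear of everything, and the job was handed in at about 30 s of the 64 s allowed. The hand-in returned no verdict. My last look showed the mug and timer in place; the mill was partly hidden behind the arm, but nothing went near it.

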